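Stop the charge and draw out the large battery pack's tray

TASK

Take the large battery pack off charge: first press the stop button beside its tray right down and let it go, then hook a fingertip behind that tray's lip and draw the tray out, from behind the lip only, until it meets its stop, with the pack still lying in it. Do not touch or lift either pack and do not pinch the lip or push on its front; leave the small pack's tray and button and everything else on the bench alone, and finish clear of it all.

Things in the scene. Friction and masses are not known exactly. Their poses are not given: they have to be found in the camera images.
- dock: fixed battery charging dock, 330 mm wide, 255 deep. Origin: middle of its front edge, at table height; +x to its rear, +y to its left seen from the robot. Two open trays at y = +62.5 and -62.5 mm, flush with the front edge when in; divider between them 30 mm high; outer side blocks (|y| 115 to 165 mm) 35 mm high; rear housing (from x = 205 mm) 70 mm high.
- pack_large: the large battery pack, a pink printed block 104 x 76 x 45 mm with two dark strips on top, lying loose in one of the trays (either one), top 65 mm above the table, its front about 68 mm behind the lip's rear surface. Origin at the centre of its underside. About 0.3 to 0.6 kg.
- pack_small: the small battery pack, a pink printed block 84 x 50 x 24 mm with one dark strip on top, lying loose in the other tray. Origin at the centre of its underside.
- tray_left (a joint): slide of the left (+y of the dock) tray, m: 0 = fully in, 0.09 = fully out against its stop. It moves along the dock's -x (towards the robot), against about 2.5 N of friction, and stays where it is left.
- tray_left_lip (a point): middle of the top edge of the REAR surface of the left (+y of the dock) tray's lip, 66 mm above the table; moves with the tray. Lip: upright wall 96 mm wide, 12 thick, 46 above the tray floor (floor 20 mm above the table). Behind it (dock's +x) an empty finger well 58 mm long, 84 wide; its side edges and the rib that ends it before the pack are 30 mm above the table.
- tray_left_pocket (a point): centre of the floor of the left (+y of the dock) tray's pocket, where the pack lies, 120 mm behind the rear surface of the lip; moves with the tray. Axes as the dock's. Pocket 112 x 84 mm, edges 10 mm high (20 mm at the rear).
- tray_left_face (a point): middle of the FRONT surface of the left (+y of the dock) tray's lip, on its front half (6 mm thick), the face that looks to the robot, 96 mm wide, from 14 to 66 mm above the table; not to be pinched or pushed. Moves with the tray.
- button_left (a joint): travel of the left (+y of the dock) bay's stop-charge button, m: 0 = up, 0.006 = fully down; sprung, about 5 N when fully down, and it comes back up.
- button_left_top (a point): centre of the top of the left (+y of the dock) bay's round grey push button (26 mm across, pressed straight down), on the aluminium side block outside the left (+y of the dock) tray, 57 mm above the table when up.
- tray_right (a joint): slide of the right (-y of the dock) tray, m: 0 = fully in, 0.09 = fully out against its stop. It moves along the dock's -x (towards the robot), against about 2.5 N of friction, and stays where it is left.
- tray_right_lip (a point): middle of the top edge of the REAR surface of the right (-y of the dock) tray's lip, 66 mm above the table; moves with the tray. Lip: upright wall 96 mm wide, 12 thick, 46 above the tray floor (floor 20 mm above the table). Behind it (dock's +x) an empty finger well 58 mm long, 84 wide; its side edges and the rib that ends it before the pack are 30 mm above the table.
- tray_right_pocket (a point): centre of the floor of the right (-y of the dock) tray's pocket, where the pack lies, 120 mm behind the rear surface of the lip; moves with the tray. Axes as the dock's. Pocket 112 x 84 mm, edges 10 mm high (20 mm at the rear).
- tray_right_face (a point): middle of the FRONT surface of the right (-y of the dock) tray's lip, on its front half (6 mm thick), the face that looks to the robot, 96 mm wide, from 14 to 66 mm above the table; not to be pinched or pushed. Moves with the tray.
- button_right (a joint): travel of the right (-y of the dock) bay's stop-charge button, m: 0 = up, 0.006 = fully down; sprung, about 5 N when fully down, and it comes back up.
- button_right_top (a point): centre of the top of the right (-y of the dock) bay's round grey push button (26 mm across, pressed straight down), on the aluminium side block outside the right (-y of the dock) tray, 57 mm above the table when up.
- tumbler: bystander: open glass tumbler, 72 mm across, 100 mm high, standing on the table left of the dock. Origin at the centre of its underside.
- actuator: bystander: round dark metal motor, 68 mm across, 36 mm high, on the table right of the dock. Origin at the centre of its underside.
- driver: bystander: screwdriver 160 mm long lying on the table to the left in front of the dock. Its x axis runs along it.
- jar: bystander: clear screw jar, 44 mm across, 60 mm high, standing on the left side block some 80 mm behind its button. Origin at the centre of its underside.
- bearing: bystander: steel ball-bearing ring, 36 mm across, 10 mm high, lying on the right side block some 80 mm behind its button. Origin at the centre of its underside.
- bracket: bystander: pink printed L bracket, 70 x 50 x 46 mm, on the table to the right in front of the dock. Origin at the centre of its underside.
Mind the look-alikes: they are no part of the job. What is shaped like the pack_small but orange or turquoise is not meant. What is shaped like the pack_large but green or purple is not meant.

How it is judged:
By the outcome, as a careful person would: the job done as asked, in the order asked, and still so for the second after the job is handed in, with the robot touching nothing.
It also fails if it takes over 38 s, if anything falls off the work surface, if the arm or the gripper's body presses on something with over 40 N, if the wrist force passes 120 N, or if a joint passes its speed limit or range.

ROBOT

A 6-joint arm with a two-finger parallel gripper is mounted at the origin on the work surface. World frame = base frame: x ahead of the robot, y to its left, z up, the work surface at z = 0. Lengths are in m, angles in rad, forces in N, time in s.
With the tool pointing down it reaches from about 0.25 to 0.775 m from the base axis. Payload 8.9 kg.
Tool frame: the origin (TCP) lies on the centre line of the jaws, within the pads' length; the fingertips stand 8 mm ahead of it and the grasp point (between the pads) lies 11 mm behind it (tip_reach is the distance from the TCP to the fingertips, in m); z points along the fingers, y is the line along which they close (so a half turn about z gives the same grasp; the last joint's range is limited). The gripper opens to 85 mm and grips with 20 to 120 N. Pads are 22 mm wide; open, the fingers measure 114 mm over their backs; the gripper's body (76 mm by 85 mm) begins 54 mm behind the grasp point. The pads swing forward as they close: fully open they stand 13 mm farther back than shut.
Start: joints at [-1.402, 0.291, -0.153, 1.127, 0, 1.431], TCP at [0.159, -0.5, 0.239] pointing down, gripper open.
Joint ranges: [-2.52, 2.52], [-0.91, 1.74], [-1.3, 1.37], [-1.96, 2.02], [-1.52, 1.47], [-3.14, 3.14]. Speed limits (rad/s): [2.22, 2.22, 2.79, 3.14, 3.14, 3.14].

INTERFACE

Orientations are given as a unit quaternion [w, x, y, z].
In Python, from station import * gives the robot as it stands.
- The arm moves only by the tool send_rows, never from a script. Its arguments are lists of equal length, an entry for each row: "hand": the opening, from 0 (shut) to 1 (fully open); "travel": the shift along the world's x, y, z in cm, a list of three; "turn": the turn, a rotation vector about the world's x, y, z in rad, a list of three. A call has 1 to 20 rows; each row shifts and turns the commanded pose from where the row before left it; what a row does not reach is not made up. A row lasts 1/10 s, in which the tool goes at most 50 mm and 8.59 degrees, less where a joint would pass 70% of its speed; a pose out of reach is approached as far as the arm can. A call with a gripper value outside its range is refused whole. The fingers move at their own pace and stop on an object; "squeeze" is the grip in N (left out, the last holds). Time passes only in rows, so rows that do not move let the fingers close. It gives the time, the measured TCP pose, the force, the opening and the grip force at its end, in the units of the state.
- observe(): the state, without advancing time (a new reading comes with each control period).
- grab_frame(name): name is "side" or "top"; returns (picture, depth): 480x640x3 uint8, red, green, blue; 480x640 float32, m along the optical axis (not along the pixel's ray), 0 where there is no reading.
- camera_info(name): a dict with "fx", "fy", "cx", "cy" (pixels), "camera_from_world" (4x4, takes a point from world to camera coordinates). Camera axes: x right, y down, z forward; pixel columns grow to the right and rows downward; lengths in m; the calibration is good to about 2 mm. A picture is of the moment at which its call begins. camera_info takes no time and is no camera call.
- hand_in(): hands the job in; it is judged then, once.
The state is a dict: "t": time; "joints": joint angles; "dq": joint speeds; "effort": joint torques, N m; "position": TCP position; "orientation": TCP orientation; "force": force on the tool from outside, world axes, zero at the start; "moment": the same for the moment, N m; "gripper_width": finger opening in m; "grasp_force": force on a finger pad.
Only numpy, scipy, OpenCV 4.12 (cv2) and the standard library are available. Lean on these libraries where they do the work, as an engineer would, in place of code of your own. Each camera call takes 0.05 s, during which the arm holds its last target. There are 200 camera calls.

## Working session

There is one attempt and no reset: what is moved stays moved. The work goes in short steps, Python scripts to look and compute and a tool call to move; the robot and the scene stay as the last step left them, time stands still between calls to the robot, and variables do not carry over. Pictures are saved under pics/ and viewed, at most 10 in all, crops included, and the job is handed in when it is done.

Besides the shell and the picture viewer there is one more tool, called after "Emit:" as name(argument=value, ...) on one line, values as JSON. send_rows: Moves the arm, as the interface text tells. Its arguments: {"type":"object","properties":{"hand":{"type":"array","items":{"type":"number"}},"travel":{"type":"array","items":{"type":"array","items":{"type":"number"}}},"turn":{"type":"array","items":{"type":"array","items":{"type":"number"}}},"squeeze":{"type":"number"}},"required":["hand","travel","turn"]}

```bash
mkdir -p pics
python3 - <<'E'
from station import *
import cv2,numpy as np
for n in("top","side"):
    p,d=grab_frame(n); cv2.imwrite(f"pics/{n}0.png",p[:,:,::-1]); np.savez(f"{n}0.npz",p=p,d=d)
    c=camera_info(n); print(n,c)
s=observe();print(s)
E
```

```text
top {'fx': 558.6928331878707, 'fy': 558.6928331878707, 'cx': 328.13148420844317, 'cy': 239.51744127868676, 'camera_from_world': array([[ 0.01241456, -0.99991421,  0.00417747,  0.02867218],
       [-0.9965049 , -0.01271715, -0.08256064,  0.6153973 ],
       [ 0.08260668, -0.00313792, -0.99657729,  1.40203083],
       [ 0.        ,  0.        ,  0.        ,  1.        ]])}
side {'fx': 442.07943676829825, 'fy': 442.07943676829825, 'cx': 319.41740526572045, 'cy': 245.7237596275398, 'camera_from_world': array([[ 0.99518167, -0.0974318 ,  0.01097706, -0.57518345],
       [-0.0483228 , -0.58480363, -0.80973429,  0.12448576],
       [ 0.0853133 ,  0.80530228, -0.58669402,  0.83730192],
       [ 0.        ,  0.        ,  0.        ,  1.        ]])}
{'t': 0.1, 'joints': array([-1.40231158e+00,  2.91224072e-01, -1.54045278e-01,  1.12668604e+00,
       -1.38981006e-05,  1.43152293e+00]), 'dq': array([-0.00016189, -0.00106634,  0.00168571, -0.00037498,  0.00035591,
       -0.00072791]), 'effort': array([ 1.90582956e-03, -5.37977993e+01,  3.31918609e+01,  9.29800153e-03,
       -1.51941094e-04, -1.35026139e-05]), 'position': array([ 0.15898356, -0.49995454,  0.23879173]), 'orientation': array([-5.79370280e-04,  9.88183793e-01,  1.53272489e-01, -1.54124847e-05]), 'force': array([ 0.80840089, -0.18534014, -0.27086771]), 'moment': array([-0.04583629, -0.01037639,  0.00484516]), 'grasp_force': 0.0, 'gripper_width': 0.08541246318996493}
```

View pics/top0.png

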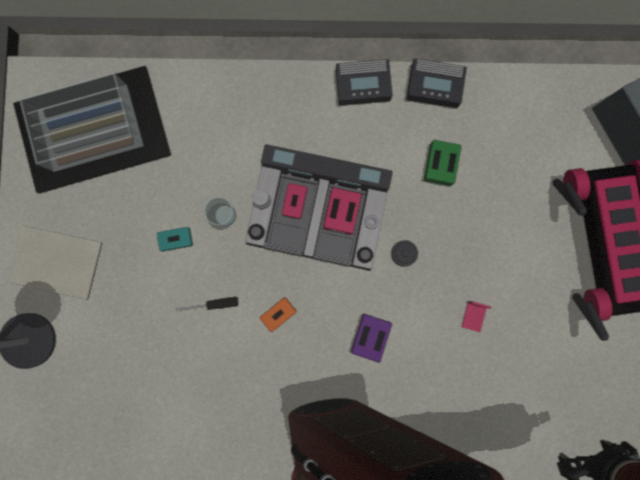

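View pics/side0.png

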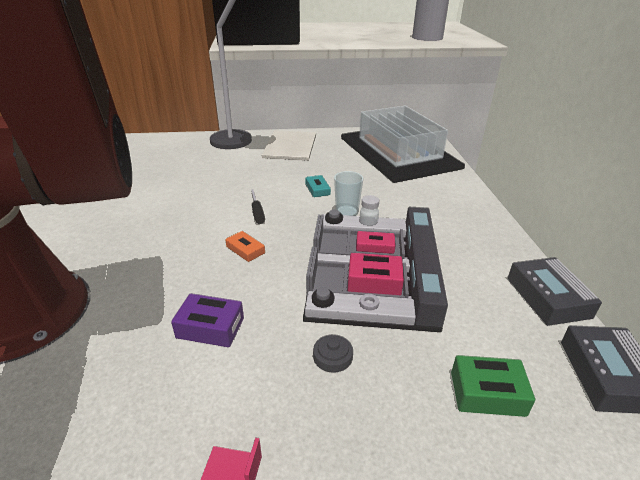

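The large pack (two strips, around (343,210) in the top view) is in the right tray. Its button is at about (365,255), and the bearing is behind it at (371,222). Next I measure.

```bash
cat > h.py <<'E'
import numpy as np,cv2
from station import *
def ray(n,u,v,z):
    c=camera_info(n);M=np.array(c["camera_from_world"]);R=M[:3,:3];o=-R.T@M[:3,3]
    d=R.T@np.array([(u-c["cx"])/c["fx"],(v-c["cy"])/c["fy"],1]);return o+d*(z-o[2])/d[2]
def cloud(n,d):
    c=camera_info(n);M=np.array(c["camera_from_world"]);v,u=np.mgrid[:480,:640]
    P=np.stack([(u-c["cx"])/c["fx"]*d,(v-c["cy"])/c["fy"]*d,d],-1);return (P-M[:3,3])@M[:3,:3]
E
python3 - <<'E'
from h import *
f=np.load("top0.npz");p,d=f["p"],f["d"];W=cloud("top",d)
roi=np.zeros((480,640),bool);roi[140:275,240:395]=1
# dock footprint by height
def box(m,z):
    m=cv2.morphologyEx(m.astype(np.uint8),cv2.MORPH_OPEN,np.ones((3,3)))
    cs,_=cv2.findContours(m,0,2);c=max(cs,key=cv2.contourArea).reshape(-1,2)
    X=np.array([ray("top",u,v,z)[:2] for u,v in c],np.float32);return cv2.minAreaRect(X),len(X)
z=W[...,2]
print("housing",box(roi&(z>.062)&(z<.08)&(p.max(2)<200)&(p[...,0].astype(int)-p[...,1]<40),.07))
hsv=cv2.cvtColor(p,cv2.COLOR_RGB2HSV)
pink=roi&(hsv[...,1]>130)&(hsv[...,2]>80)
n,l,s,c=cv2.connectedComponentsWithStats(pink.astype(np.uint8))
for i in range(1,n):
    if s[i,4]>150:
        r=cv2.minAreaRect(np.array([ray("top",u,v,.065 if c[i][0]>320 else .044)[:2] for v,u in np.argwhere(l==i)],np.float32));print("pack",c[i],r)
for nm,z0 in(("block",.035),):
    print(nm,box(roi&(z>.012)&(z<.12),.035))
# buttons
dark=roi&(p.max(2)<60)
for b in((256,232),(365,255)):
    y,x=b[1],b[0];m=np.zeros_like(dark);m[y-9:y+10,x-9:x+10]=dark[y-9:y+10,x-9:x+10]
    q=np.argwhere(m).mean(0);print("btn",q[::-1],m.sum(),ray("top",q[1],q[0],.057),np.median(W[y-2:y+3,x-2:x+3,2]))
im=cv2.resize(p[140:280,240:400,::-1],(800,700),interpolation=cv2.INTER_CUBIC)[100:];cv2.imwrite("pics/c1.png",im)
g=np.load("side0.npz");im=cv2.resize(g["p"][195:335,295:455,::-1],(685,600),interpolation=cv2.INTER_CUBIC);cv2.imwrite("pics/c2.png",im)
E
```

```text
housing (((0.7930648922920227, 0.04274541139602661), (0.3286076486110687, 0.0534551665186882), 78.7400131225586), 135)
pack [294.14181818 200.64909091] ((0.711439311504364, 0.12395532429218292), (0.047568581998348236, 0.08239254355430603), 78.75708770751953)
pack [341.9796334  210.21995927] ((0.6852750182151794, 0.0029031187295913696), (0.07331069558858871, 0.10361029952764511), 78.28753662109375)
block (((0.6984258890151978, 0.06351600587368011), (0.33770912885665894, 0.263287752866745), 78.73999786376953), 211)
btn [256.30927835 231.94845361] 97 [0.62905918 0.21626553 0.057     ] 0.05722841977728534
btn [364.15909091 254.51136364] 88 [ 0.57600433 -0.05377032  0.057     ] 0.05594206938361269
```

View pics/c1.png

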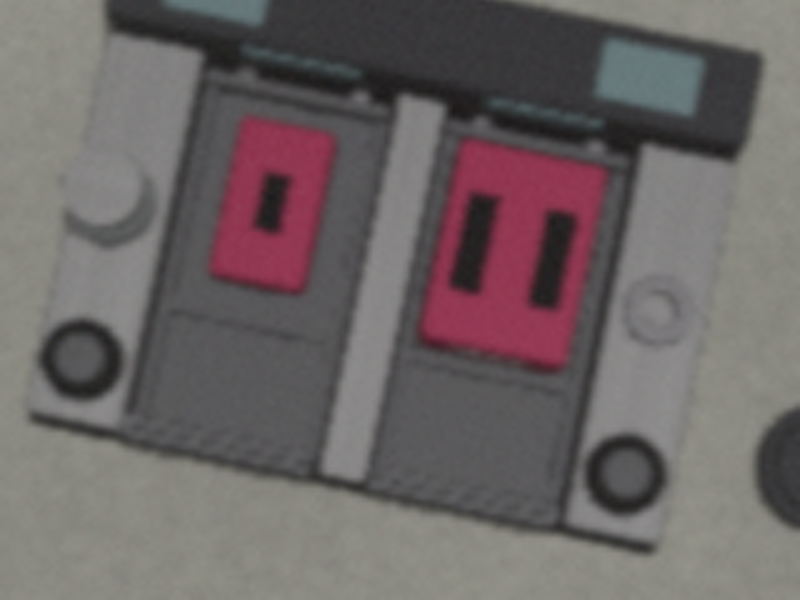

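View pics/c2.png

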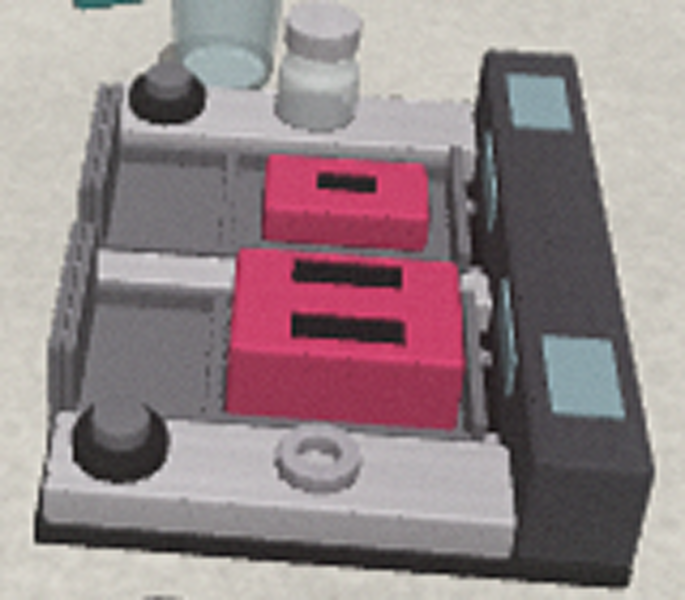

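The pictures show the right tray's well empty in front of the pack, with the button cap at the front of the right block (crop (625,473)). Working values are a dock yaw of -11.26°, an origin of about (0.5675, 0.0877) and the right button at about (0.5755, -0.056). I move above the button with the fingers shut.

Emit:
send_rows(hand=[0,0,0,0,0,0,0,0,0,0,0,0,0,0,0,0,0,0,0,0], travel=[[2.975,3.17,0],[2.975,3.17,0],[2.975,3.17,0],[2.975,3.17,0],[2.975,3.17,0],[2.975,3.17,0],[2.975,3.17,0],[2.975,3.17,0],[2.975,3.17,0],[2.975,3.17,0],[2.975,3.17,0],[2.975,3.17,0],[2.975,3.17,0],[2.975,3.17,0],[0,0,-3],[0,0,-3],[0,0,-3],[0,0,-3],[0,0,0],[0,0,0]], turn=[[0,0,-0.036],[0,0,-0.036],[0,0,-0.036],[0,0,-0.036],[0,0,-0.036],[0,0,-0.036],[0,0,-0.036],[0,0,-0.036],[0,0,-0.036],[0,0,-0.036],[0,0,-0.036],[0,0,-0.036],[0,0,-0.036],[0,0,-0.036],[0,0,0],[0,0,0],[0,0,0],[0,0,0],[0,0,0],[0,0,0]], squeeze=20)

```text
t: 2.1
position: [0.5753, -0.0565, 0.1195]
orientation: [-0.0, 0.995, -0.098, -0.001]
force: [0.2, -0.7, 1.0]
gripper_width: 0.0004
grasp_force: 0.0
```

Run:
```python
from h import *
p,d=grab_frame("side");cv2.imwrite("pics/s1.png",cv2.resize(p[120:340,240:460,::-1],(600,600),interpolation=cv2.INTER_CUBIC))
s=observe();print(s["t"],s["position"],s["orientation"],s["force"],s["gripper_width"])
```

```text
2.15 [ 0.57617664 -0.05666629  0.12049607] [ 5.15807985e-05  9.95190202e-01 -9.79601127e-02  5.25378483e-04] [-0.82062668 -0.24645483  0.34561584] 7.588566627997069e-05
```

View pics/s1.png

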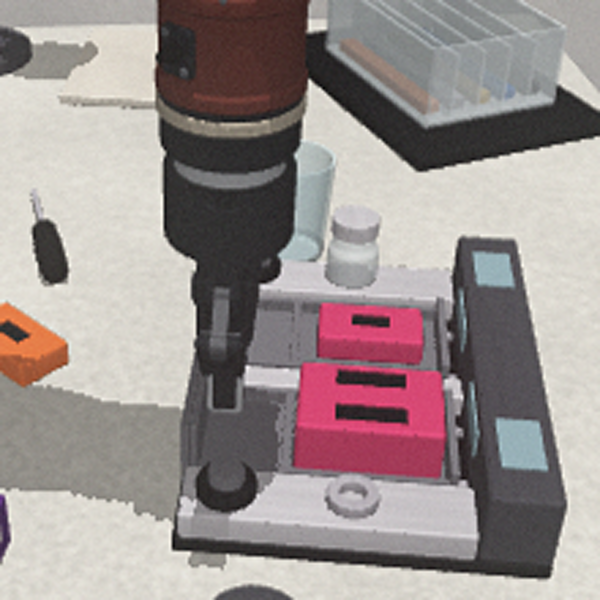

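The fingers are shut above the button, with the tips at crop (225,408). That puts the tips at z≈0.11, about 8 to 12 mm ahead of the TCP. I go down slowly to near contact.

Emit:
send_rows(hand=[0,0,0,0,0,0,0,0], travel=[[0,0,-1.5],[0,0,-1.5],[0,0,-1.5],[0,0,-0.5],[0,0,-0.3],[0,0,-0.3],[0,0,-0.2],[0,0,0]], turn=[[0,0,0],[0,0,0],[0,0,0],[0,0,0],[0,0,0],[0,0,0],[0,0,0],[0,0,0]])

```text
t: 2.95
position: [0.5764, -0.0567, 0.062]
orientation: [0.0, 0.995, -0.098, 0.001]
force: [2.3, -0.1, 4.2]
gripper_width: -0.0
grasp_force: 1.5
```

Emit:
send_rows(hand=[0,0,0], travel=[[0,0,-0.15],[0,0,-0.15],[0,0,0]], turn=[[0,0,0],[0,0,0],[0,0,0]])

```text
t: 3.25
position: [0.5764, -0.0567, 0.0591]
orientation: [0.0, 0.995, -0.098, 0.001]
force: [0.9, -0.3, 6.7]
gripper_width: 0.0003
grasp_force: 3.5
```

Emit:
send_rows(hand=[0,0,0,0], travel=[[0,0,-0.1],[0,0,-0.1],[0,0,0],[0,0,0]], turn=[[0,0,0],[0,0,0],[0,0,0],[0,0,0]])

```text
t: 3.65
position: [0.5766, -0.0568, 0.0587]
orientation: [0.0, 0.995, -0.098, 0.001]
force: [-5.7, 1.0, 26.5]
gripper_width: -0.0002
grasp_force: 13.5
```

The button bottomed out, with the reaction rising from 7 N to 26 N. I let it go and move over the right tray's well.

Emit:
send_rows(hand=[0,0,0,0,0,0,0,0,0,0,0], travel=[[0,0,1],[0,0,2],[0,0,2],[0,0,1.5],[0,0,0],[0.5,1.88,0],[0.5,1.88,0],[0.5,1.88,0],[0.5,1.86,0],[0,0,0],[0,0,0]], turn=[[0,0,0],[0,0,0],[0,0,0],[0,0,0],[0,0,0],[0,0,0],[0,0,0],[0,0,0],[0,0,0],[0,0,0],[0,0,0]])

```text
t: 4.75
position: [0.5908, -0.0088, 0.121]
orientation: [-0.012, 0.997, -0.075, 0.001]
force: [-0.5, -0.1, -0.4]
gripper_width: 0.0001
grasp_force: 0.0
```

Run:
```python
from h import *
p,d=grab_frame("side");cv2.imwrite("pics/s2.png",cv2.resize(p[180:340,290:450,::-1],(600,600),interpolation=cv2.INTER_CUBIC))
s=observe();print(s["t"],s["position"],s["force"])
```

```text
4.8 [ 0.59079916 -0.00906141  0.12111963] [ 0.00066738  0.45055507 -0.66147778]
```

View pics/s2.png

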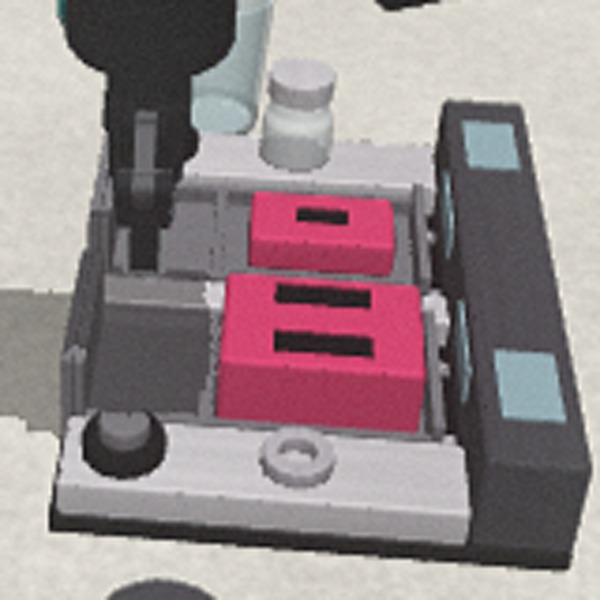

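The button is up again. The move stopped short, at y = -0.009, with a small orientation drift, so I check the joints.

Run:
```python
from h import *
from scipy.spatial.transform import Rotation as R
s=observe();q=s["orientation"];r=R.from_quat([*q[1:],q[0]]);M=r.as_matrix()
print(s["joints"],s["dq"]);print(M.round(4))
a=np.deg2rad(-11.26);T=np.array([[np.cos(a),np.sin(a),0],[np.sin(a),-np.cos(a),0],[0,0,-1]])
print((R.from_matrix(T)*r.inv()).as_rotvec())
o=np.array([.5675,.0877]);ex=np.array([np.cos(a),np.sin(a)]);ey=np.array([-np.sin(a),np.cos(a)])
print("dock", (s["position"][:2]-o)@ex,(s["position"][:2]-o)@ey,"well",o+.042*ex-.0625*ey)
```

```text
[-0.15175378  0.49964942 -0.15991083  0.91171392  0.02359403  3.14073004] [-7.44517536e-03 -2.78033775e-03 -9.81513343e-04 -4.22377857e-04
 -1.02903697e-03 -6.40101353e-05]
[[ 9.886e-01 -1.503e-01  3.100e-03]
 [-1.503e-01 -9.884e-01  2.340e-02]
 [-5.000e-04 -2.360e-02 -9.997e-01]]
[-0.02332044  0.00362768 -0.04562515]
dock 0.04174446134429669 -0.09034943644785905 well [0.59648771 0.01820207]
```

Joint 6 is at its range end. I make the half turn, which gives the same grasp geometry, up here where it is clear.

Emit:
send_rows(hand=[0,0,0,0,0,0,0,0,0,0,0,0,0,0,0,0,0,0,0,0], travel=[[0,0,0],[0,0,0],[0,0,0],[0,0,0],[0,0,0],[0,0,0],[0,0,0],[0,0,0],[0,0,0],[0,0,0],[0,0,0],[0,0,0],[0,0,0],[0,0,0],[0,0,0],[0,0,0],[0,0,0],[0,0,0],[0,0,0],[0,0,0]], turn=[[0,0,0.14],[0,0,0.14],[0,0,0.14],[0,0,0.14],[0,0,0.14],[0,0,0.14],[0,0,0.14],[0,0,0.14],[0,0,0.14],[0,0,0.14],[0,0,0.14],[0,0,0.14],[0,0,0.14],[0,0,0.14],[0,0,0.14],[0,0,0.14],[0,0,0.14],[0,0,0.14],[0,0,0.14],[0,0,0]])

```text
t: 6.8
position: [0.5908, -0.0094, 0.1213]
orientation: [-0.004, 0.31, 0.951, -0.011]
force: [0.7, 0.1, -0.1]
gripper_width: -0.0001
grasp_force: 0.0
```

```bash
cat > st.py <<'E'
from h import *
from scipy.spatial.transform import Rotation as R
s=observe();q=s["orientation"];r=R.from_quat([*q[1:],q[0]])
a=np.deg2rad(-11.26);T=np.array([[-np.cos(a),-np.sin(a),0],[-np.sin(a),np.cos(a),0],[0,0,-1]])
o=np.array([.5675,.0877]);ex=np.array([np.cos(a),np.sin(a)]);ey=np.array([-np.sin(a),np.cos(a)])
print("t",s["t"],"pos",s["position"],"j",s["joints"].round(3),"F",s["force"].round(1))
print("turn left",(R.from_matrix(T)*r.inv()).as_rotvec())
print("dock",(s["position"][:2]-o)@ex,(s["position"][:2]-o)@ey,"to well",o+.042*ex-.0625*ey-s["position"][:2])
E
python3 st.py
```

```text
t 6.8 pos [ 0.59075004 -0.00938544  0.12133465] j [-0.128  0.511 -0.14   0.931 -0.021  0.503] F [ 0.7  0.1 -0.1]
turn left [ 0.02219939 -0.00955546  0.43439797]
dock 0.04175955489571654 -0.09067682798794947 to well [0.00573767 0.02758751]
```

Emit:
send_rows(hand=[0,0,0,0,0,0,0], travel=[[0.14,0.7,0],[0.14,0.7,0],[0.14,0.7,0],[0.14,0.66,0],[0,0,0],[0,0,0],[0,0,0]], turn=[[0,0,0.1086],[0,0,0.1086],[0,0,0.1086],[0,0,0.1086],[0.024,-0.005,0],[0,0,0],[0,0,0]])

```text
t: 7.5
position: [0.5964, 0.0179, 0.1213]
orientation: [0.0, 0.101, 0.995, 0.0]
force: [0.0, 0.1, -0.9]
gripper_width: 0.0001
grasp_force: 0.0
```

```bash
python3 st.py
```

```text
t 7.5 pos [0.59639901 0.01786912 0.12132369] j [-0.093  0.51  -0.14   0.92   0.001  0.11 ] F [ 0.   0.1 -0.9]
turn left [-0.00060674  0.00034075  0.00621766]
dock 0.04197802019958021 -0.06284385894638371 to well [8.86991291e-05 3.32948271e-04]
```

Emit:
send_rows(hand=[0,0,0,0,0,0,0], travel=[[0,0,-1.5],[0,0,-1.5],[0,0,-1.5],[0,0,-1.5],[0,0,-1],[0,0,-0.3],[0,0,0]], turn=[[0,0,0],[0,0,0],[0,0,0],[0,0,0],[0,0,0],[0,0,0],[0,0,0]])

```text
t: 8.2
position: [0.5964, 0.0185, 0.0482]
orientation: [-0.0, 0.099, 0.995, 0.0]
force: [-0.1, 0.2, 0.2]
gripper_width: -0.0
grasp_force: 0.0
```

```bash
python3 - <<'E'
from h import *
p,d=grab_frame("side");cv2.imwrite("pics/s3.png",cv2.resize(p[180:340,290:450,::-1],(600,600),interpolation=cv2.INTER_CUBIC))
E
python3 st.py
```

```text
t 8.25 pos [0.59676588 0.01847473 0.04867272] j [-0.092  0.588 -0.221  0.76   0.001  0.107] F [0.2 0.2 0.3]
turn left [-0.00053239  0.00084339  0.00216055]
dock 0.042219581768075026 -0.062178268807657554 to well [-0.00027818 -0.00027266]
```

View pics/s3.png

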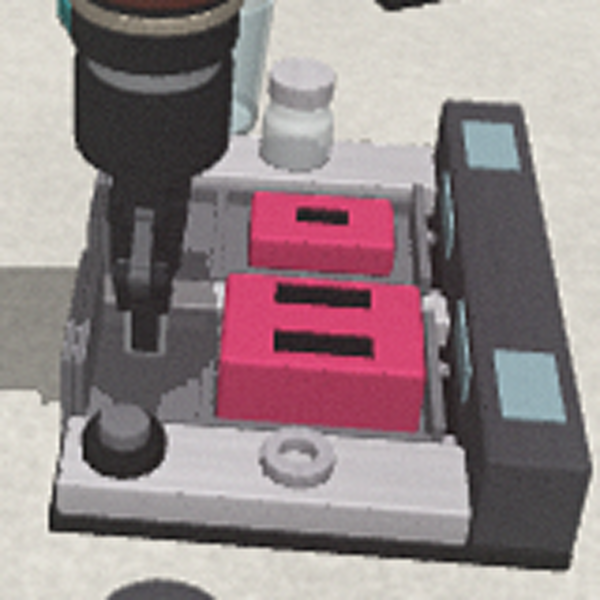

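The fingertips hang in the right tray's well at crop (143,352), between the lip and the pack. Further up, the finger links are wider than the pads, so I raise 8 mm to let the pad meet the lip, then approach it slowly.

Emit:
send_rows(hand=[0,0,0,0,0,0,0,0,0], travel=[[0,0,0.8],[-0.49,0.1,0],[-0.49,0.1,0],[-0.39,0.08,0],[-0.2,0.04,0],[-0.2,0.04,0],[-0.1,0.02,0],[-0.1,0.02,0],[0,0,0]], turn=[[0,0,0],[0,0,0],[0,0,0],[0,0,0],[0,0,0],[0,0,0],[0,0,0],[0,0,0],[0,0,0]])

```text
t: 9.15
position: [0.577, 0.0226, 0.0564]
orientation: [0.0, 0.099, 0.995, 0.0]
force: [3.0, -0.3, -0.8]
gripper_width: -0.0
grasp_force: 1.1
```

Contact at 3 N. I draw it out steadily.

Emit:
send_rows(hand=[0,0,0,0,0,0,0,0,0,0,0,0,0,0,0,0,0,0,0,0], travel=[[-0.098,0.02,0],[-0.196,0.039,0],[-0.294,0.059,0],[-0.392,0.078,0],[-0.392,0.078,0],[-0.392,0.078,0],[-0.392,0.078,0],[-0.392,0.078,0],[-0.392,0.078,0],[-0.392,0.078,0],[-0.392,0.078,0],[-0.392,0.078,0],[-0.392,0.078,0],[-0.392,0.078,0],[-0.392,0.078,0],[-0.392,0.078,0],[-0.392,0.078,0],[-0.392,0.078,0],[-0.294,0.059,0],[-0.196,0.039,0]], turn=[[0,0,0],[0,0,0],[0,0,0],[0,0,0],[0,0,0],[0,0,0],[0,0,0],[0,0,0],[0,0,0],[0,0,0],[0,0,0],[0,0,0],[0,0,0],[0,0,0],[0,0,0],[0,0,0],[0,0,0],[0,0,0],[0,0,0],[0,0,0]])

```text
t: 11.15
position: [0.5068, 0.0366, 0.0563]
orientation: [0.0, 0.099, 0.995, 0.0]
force: [2.2, 0.6, 0.2]
gripper_width: 0.0002
grasp_force: 1.3
```

```bash
python3 st.py
```

```text
t 11.15 pos [0.50678557 0.03655583 0.05626557] j [-0.072  0.442 -0.465  0.663  0.001  0.126] F [2.2 0.6 0.2]
turn left [-0.00062518  0.00014105  0.00137083]
dock -0.049559268216484376 -0.06201489459089325 to well [ 0.08970214 -0.01835377]
```

Emit:
send_rows(hand=[0,0,0,0,0,0,0,0,0,0], travel=[[-0.196,0.039,0],[-0.196,0.039,0],[-0.196,0.039,0],[-0.196,0.039,0],[-0.196,0.039,0],[-0.196,0.039,0],[-0.196,0.039,0],[-0.147,0.029,0],[-0.098,0.02,0],[0,0,0]], turn=[[0,0,0],[0,0,0],[0,0,0],[0,0,0],[0,0,0],[0,0,0],[0,0,0],[0,0,0],[0,0,0],[0,0,0]])

```text
t: 12.15
position: [0.4919, 0.0395, 0.0564]
orientation: [0.001, 0.099, 0.995, 0.0]
force: [6.4, -1.6, -2.9]
gripper_width: -0.0
grasp_force: 2.9
```

Emit:
send_rows(hand=[0,0,0], travel=[[-0.098,0.02,0],[-0.049,0.01,0],[0,0,0]], turn=[[0,0,0],[0,0,0],[0,0,0]])

```text
t: 12.45
position: [0.4918, 0.0395, 0.0566]
orientation: [0.002, 0.099, 0.995, 0.0]
force: [10.1, -1.6, -6.7]
gripper_width: -0.0002
grasp_force: 5.2
```

Emit:
send_rows(hand=[0,0,0], travel=[[-0.147,0.03,0],[-0.147,0.03,0],[0,0,0]], turn=[[0,0,0],[0,0,0],[0,0,0]])

```text
t: 12.75
position: [0.4918, 0.0395, 0.0572]
orientation: [0.005, 0.099, 0.995, -0.0]
force: [18.7, -3.1, -13.2]
gripper_width: 0.0001
grasp_force: 9.4
```

```bash
python3 - <<'E'
from h import *
p,d=grab_frame("side");cv2.imwrite("pics/s4.png",cv2.resize(p[180:340,250:450,::-1],(750,600),interpolation=cv2.INTER_CUBIC))
f=np.load("top0.npz");q,_=grab_frame("top")
for im in(f["p"],q):
    h=cv2.cvtColor(im,cv2.COLOR_RGB2HSV);m=np.zeros((480,640),bool);m[170:270,315:375]=1
    m&=(h[...,1]>130)&(h[...,2]>80);c=np.argwhere(m).mean(0);print(m.sum(),c,ray("top",c[1],c[0],.065))
E
python3 st.py
```

```text
982 [210.21995927 341.9796334 ] [0.68548336 0.00290451 0.065     ]
959 [244.30448384 334.57664234] [0.5999864  0.02039626 0.065     ]
t 12.85 pos [0.49176909 0.03955132 0.05715966] j [-0.068  0.413 -0.514  0.634 -0.001  0.131] F [ 18.5  -3.  -11.7]
turn left [0.00121041 0.00947443 0.00207631]
dock -0.06487159585152273 -0.06200921115149182 to well [ 0.10471862 -0.02134925]
```

View pics/s4.png

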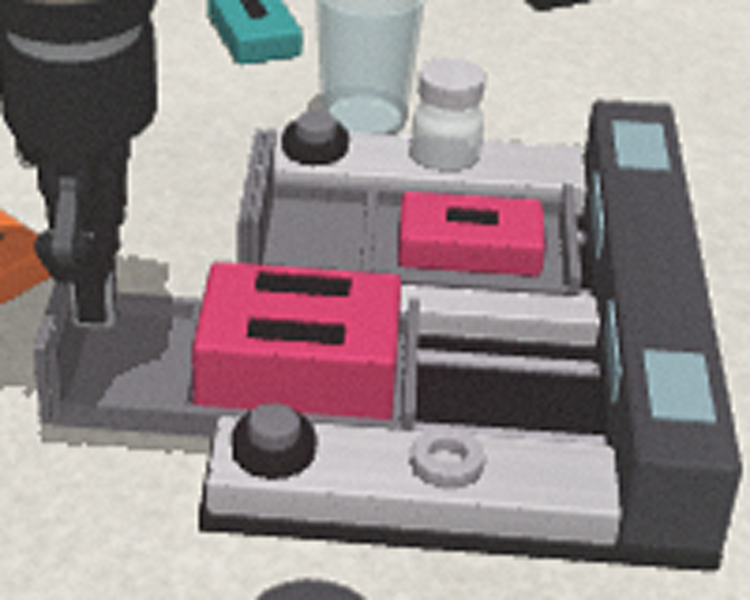

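The tray is out against its stop: no motion while the force rose from 6 to 19 N, and the pack has moved about 87 mm and still lies in the pocket. I back off the lip, rise straight up and retreat.

Emit:
send_rows(hand=[0,0,0,0,0,0,0,0,0,0,0,0,0], travel=[[0.49,-0.1,0],[0.49,-0.1,0],[0.49,-0.1,0],[0.39,-0.08,0],[0,0,0],[0,0,1],[0,0,2],[0,0,3],[0,0,3],[0,0,4],[0,0,4],[-4,0,2],[0,0,0]], turn=[[0,0,0],[0,0,0],[0,0,0],[0,0,0],[0,0,0],[0,0,0],[0,0,0],[0,0,0],[0,0,0],[0,0,0],[0,0,0],[0,0,0],[0,0,0]])

```text
t: 14.15
position: [0.4631, 0.0371, 0.2498]
orientation: [0.002, 0.099, 0.995, 0.0]
force: [0.0, -0.2, -1.6]
gripper_width: -0.0001
grasp_force: 0.0
```

```bash
python3 - <<'E'
from h import *
p,d=grab_frame("side");cv2.imwrite("pics/s5.png",p[:,:,::-1])
E
python3 st.py
```

```text
t 14.2 pos [0.46432041 0.03693391 0.2484758 ] j [-7.800e-02  1.700e-01 -2.870e-01  1.111e+00  1.000e-03  1.200e-01] F [ 0.9  0.2 -0.7]
turn left [-0.00040801  0.00313177  0.00128404]
dock -0.09128084786482416 -0.06993590855021345 to well [ 0.1321673  -0.01873184]
```

View pics/s5.png

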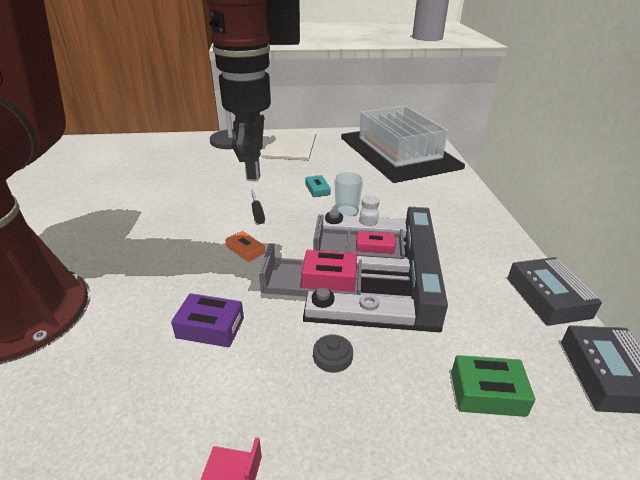

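The tray is out with the large pack lying in it at (330,270). The arm is clear and everything else is as it was.

```bash
python3 -c "
from station import *
print(hand_in())"
```

```text
the job is handed in; nothing more can be done
None
```

I pressed the right bay's stop button fully down and let it go, then drew the right tray out from behind its lip to its stop with the large pack still in it; the arm is clear and the job is handed in (verdict not shown).

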